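# Refit the rollers of a wire straightener and knock its lock pin home

## Task

Get the wire straightener ready: pull every grey transit cover off its shafts and put them in the empty blue bin beside it, and slide each steel roller standing on the bench over a shaft of its own until it sits fully home on the plate. Once all the rollers are on, use the mallet (never the gripper itself) to knock the sprung lock pin down until it is fully home, then stand the mallet back upright on its cork mat. Leave everything else on the bench where it is.

Things in the scene. Friction and masses are not known exactly. Their poses are not given: they have to be found in the camera images.
- straightener: Wire straightener, fixed: aluminium plate 100 (x) by 340 (y) by 25 mm thick. Origin: centre of underside; top at z = 25 mm. Three upright steel shafts, 24 mm diameter, stand 55 mm above the plate on its y axis at y = -50, 45, 140 mm; tops chamfered to 18 mm over the last 4 mm. At y = -140 mm the lock pin stands in a dark round housing 36 mm across, 30 mm tall above the plate.
- shaft0 (a point): Centre of the top of shaft 0 of the straightener (nearest the lock pin), 55 mm above the plate top, 80 mm above the bench. May be under a cover.
- shaft1 (a point): Centre of the top of shaft 1 of the straightener (the middle one), 55 mm above the plate top, 80 mm above the bench. May be under a cover.
- shaft2 (a point): Centre of the top of shaft 2 of the straightener (farthest from the lock pin), 55 mm above the plate top, 80 mm above the bench. May be under a cover.
- lock_pin (a joint): How far the lock pin is driven down, m: 0 = fully up, 0.015 = fully home (hard stop); starts between 0 and 0.003. Moving it takes a downward push of about 6 to 8 N; a weak return spring (under 1 N) cannot overcome its friction, so it stays where it is driven. May be driven by a blow or a slow push of the held mallet.
- pin_head: Flat round steel head of the lock pin, 32 mm across, 8 mm thick. Origin: centre of its top face, 85 mm above the bench when the pin is up, 70 mm when home.
- roller0: Steel roller: plain ring 60 mm outside diameter, 27 mm bore right through, 40 mm tall, 0.25 kg (varies), standing upright on the bench. Origin: centre of its underside; z is its axis. Any roller fits any shaft; one per shaft. May be absent (then None from the start).
- roller1: Steel roller: plain ring 60 mm outside diameter, 27 mm bore right through, 40 mm tall, 0.25 kg (varies), standing upright on the bench. Origin: centre of its underside; z is its axis. Any roller fits any shaft; one per shaft. May be absent (then None from the start).
- roller2: Steel roller: plain ring 60 mm outside diameter, 27 mm bore right through, 40 mm tall, 0.25 kg (varies), standing upright on the bench. Origin: centre of its underside; z is its axis. Any roller fits any shaft; one per shaft. May be absent (then None from the start).
- cover0: Grey plastic transit cover: square cap 40 by 40 mm, 66 mm tall, walls 4 mm, closed top, open bottom, 40 g; standing loosely over one of the shafts, its rim on the plate. Origin: centre of its open bottom; x and y normal to its faces, z towards its closed top. May be absent (then None from the start).
- cover1: Grey plastic transit cover: square cap 40 by 40 mm, 66 mm tall, walls 4 mm, closed top, open bottom, 40 g; standing loosely over one of the shafts, its rim on the plate. Origin: centre of its open bottom; x and y normal to its faces, z towards its closed top. May be absent (then None from the start).
- cover2: Grey plastic transit cover: square cap 40 by 40 mm, 66 mm tall, walls 4 mm, closed top, open bottom, 40 g; standing loosely over one of the shafts, its rim on the plate. Origin: centre of its open bottom; x and y normal to its faces, z towards its closed top. May be absent (then None from the start).
- bin: Empty blue open bin for the covers, fixed: 190 (x) by 180 (y) by 70 mm tall, walls and floor 5 mm. Origin: centre of its underside.
- mat: Thin cork mat, fixed, 170 by 170 by 4 mm: the mallet's place. Origin: centre of its underside.
- mallet: Mallet standing on one face of its head: upright cylinder, 60 mm diameter, 80 mm tall, both end faces strike. Handle 22 mm wide, 26 mm tall, level, runs from the head along the mallet's -x to 198 mm from the head's axis, its centre line 48 mm above the lower face. Origin: centre of the lower face; z up. 0.4 kg, centre of mass 15 mm from the axis towards the handle.
- spray_can: Spray can, 66 mm across, 190 mm tall, bystander. Origin: centre of underside.
- multimeter: Black multimeter lying flat, 150 by 80 by 36 mm, bystander. Origin: centre of underside.
- screwdriver: Screwdriver lying on the bench, bystander.
- connector: White connector block, 50 by 90 by 30 mm, bystander. Origin: centre of underside.
- relay: Black relay, 70 by 60 by 50 mm, bystander. Origin: centre of underside.
- tub: Clear plastic tub, 90 mm across, 70 mm tall, bystander. Origin: centre of underside.

How it is judged:
By the outcome, as a careful person would: the job done as asked, in the order asked, and still so for the second after the job is handed in, with the robot touching nothing.
Of cover0, cover1, cover2 only 2 to 3 are there at a start; the rules pass over those that are not, and their reading is None.
Of roller0, roller1, roller2 only 2 to 3 are there at a start; the rules pass over those that are not, and their reading is None.
At some moment in a run one of roller0, roller1, roller2 may be knocked a few centimetres aside while the robot is not near it.
It also fails if it takes over 210 s, if anything falls off the work surface, if the arm or the gripper's body presses on something with over 40 N, if the wrist force passes 120 N, or if a joint passes its speed limit or range.

## Robot

A 6-joint arm with a two-finger parallel gripper is mounted at the origin on the work surface. World frame = base frame: x ahead of the robot, y to its left, z up, the work surface at z = 0. Lengths are in mm, angles in rad, forces in N, time in s.
With the tool pointing down it reaches from about 400 to 925 mm from the base axis. Payload 12.5 kg.
Tool frame: the origin (TCP) lies between the finger pads; the fingertips stand 19 mm ahead of it and the grasp point (between the pads) is the TCP (env.tips_ahead is the distance from the TCP to the fingertips, in mm); z points along the fingers, y is the line along which they close (so a half turn about z gives the same grasp; the last joint's range is limited). The gripper opens to 95 mm and grips with 3 to 60 N. Pads are 20 mm wide; open, the fingers measure 119 mm over their backs; the gripper's body (75 mm by 180 mm) begins 59 mm behind the grasp point.
Start: joints at [1.003, 0.491, 1.559, -0, 1.092, -0.106], TCP at [278.461, 559.557, 233.661] pointing down, gripper open.
Joint ranges: [-3.1, 3.1], [-0.84, 2.19], [0.05, 2.79], [-1.13, 4.28], [0.06, 2.93], [-2.69, 2.69]. Speed limits (rad/s): [2.22, 2.22, 2.79, 3.14, 3.14, 3.14].

## Interface

Orientations are given as [roll, pitch, yaw] about the fixed x, y, z axes, in that order (R = Rz(yaw) Ry(pitch) Rx(roll)).
In Python, from cell import env gives the robot as it stands.
- The arm moves only by the shell command python3 -m crank 'ROWS'. ROWS is JSON, a list of rows, each a list of 5 numbers: the shift along the tool's x, y, z in mm, then the turn about the tool's z in degrees, then the finger opening in mm, from 0 to 95.1. In form: [[dx, dy, dz, yaw, grip], ...]. A call has 1 to 10 rows; each row is the pose to reach, as a shift and turn from the pose commanded when the call began, along the tool's axes at that moment; what a row does not reach only later rows make up. A row lasts 1/12 s, in which the tool goes at most 41.7 mm and 7.16 degrees, less where a joint would pass 70% of its speed; a pose out of reach is approached as far as the arm can. A call with a gripper value outside its range is refused whole. The fingers move at their own pace and stop on an object; the grip force is fixed at half the most. Time passes only in rows, so rows that repeat a pose let the fingers close. It gives the time, the measured TCP pose, the force, the opening and the grip force at its end, in the units of the state.
- env.state(): the state, without advancing time (a new reading comes with each control period).
- env.read_camera(name): name is "scene" or "top"; returns a dict with "img" (480x640x3 uint8, blue, green, red), "K" (3x3 intrinsics, pixels), "k1" (the pictures are not rectified: a ray, as slopes to the right and down, at radius r is drawn at 1 + k1 r^2 times it, then the intrinsics apply), "pose" (4x4, takes a point from camera to world coordinates). Camera axes: x right, y down, z forward; pixel columns grow to the right and rows downward; lengths in mm; the calibration is good to about 2 mm. A picture is of the moment at which its call begins. There is no depth.
- env.job_done(): hands the job in; it is judged then, once.
The state is a dict: "t": time; "joints": joint angles; "qvel": joint speeds; "tau": joint torques, N m; "eef_pos": TCP position; "tcp_rot": TCP orientation; "ft_force": force on the tool from outside, world axes, zero at the start; "moment": the same for the moment, N m; "opening": opening from 0.0 (shut) to 1.0 (fully open); "grip_force": force on a finger pad.
Only numpy, scipy, OpenCV 4.12 (cv2) and the standard library are available. Lean on these libraries where they do the work, as an engineer would, in place of code of your own. Each camera call takes 0.05 s, during which the arm holds its last target. There are 200 camera calls.

## Working session

There is one attempt and no reset: what is moved stays moved. The work goes in short steps, Python scripts to look and compute and a shell command to move; the robot and the scene stay as the last step left them, time stands still between calls to the robot, and variables do not carry over. Pictures are saved under pics/ and viewed, at most 14 in all, crops included, and the job is handed in when it is done.

```bash
ls; mkdir -p pics; python3 - <<'E'
from cell import env
import cv2,numpy as np
np.set_printoptions(precision=4,suppress=True)
for n in("scene","top"):
    c=env.read_camera(n); cv2.imwrite(f"pics/{n}0.png",c["img"]); print(n,c["K"],c["k1"],c["pose"])
print(env.state())
E
```

```text
pics
scene [[489.3761   0.     315.2649]
 [  0.     489.3761 239.3565]
 [  0.       0.       1.    ]] 0.029515661252894468 [[  -0.1212    0.8098   -0.574  1305.1225]
 [   0.9926    0.0941   -0.0767  114.2737]
 [  -0.0081   -0.579    -0.8153 1091.5657]
 [   0.        0.        0.        1.    ]]
top [[548.5908   0.     313.4444]
 [  0.     548.5908 241.1435]
 [  0.       0.       1.    ]] -0.15147197833969583 [[  -0.0012   -0.9897    0.1429  428.727 ]
 [  -1.        0.0011   -0.0008    1.2019]
 [   0.0007   -0.1429   -0.9897 1406.7936]
 [   0.        0.        0.        1.    ]]
{'t': 0.1, 'joints': array([ 1.0034,  0.4915,  1.5594,  0.    ,  1.0917, -0.1056]), 'qvel': array([ 0.0001, -0.0019, -0.0015, -0.0002,  0.002 ,  0.001 ]), 'tau': array([  0.0039, -61.3616, -25.8604,   0.0694,   0.047 ,  -0.    ]), 'eef_pos': array([278.3531, 559.3774, 233.1281]), 'tcp_rot': array([-3.1406, -0.0001,  2.6798]), 'ft_force': array([ 0.107 ,  0.4876, -0.3846]), 'moment': array([ 0.0252, -0.0224, -0.0481]), 'grip_force': 0.0, 'opening': 1.0030013515007083}
```

View pics/scene0.png

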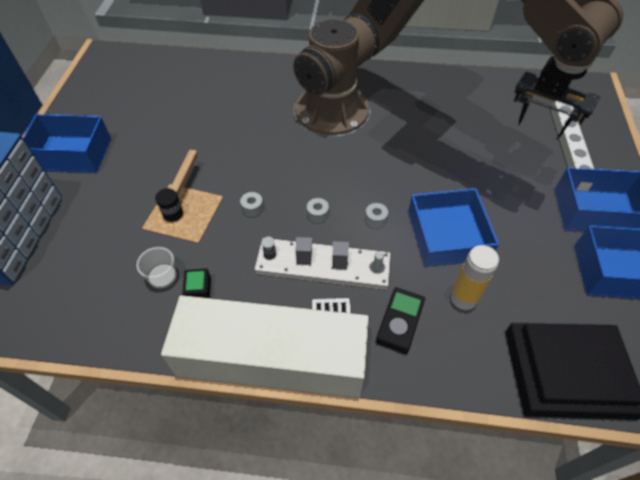

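View pics/top0.png

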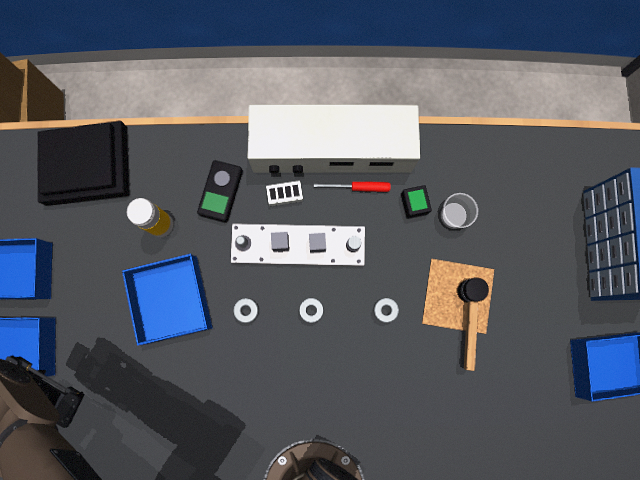

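The views show three rollers (top view at (246,310), (311,310), (386,310)). Shafts 0 and 1 are covered (318,242 and 280,241), shaft 2 is bare (242,241), and the pin is at (354,243). The bin is around (166,300) and the mallet head at (473,290), with its handle towards the robot.

```bash
cat > h.py <<'E'
from cell import env
import cv2,numpy as np
np.set_printoptions(precision=1,suppress=True)
def cam(n): return env.read_camera(n)
def ray(c,uv):
    K=c["K"]; d=np.array([(uv[0]-K[0,2])/K[0,0],(uv[1]-K[1,2])/K[1,1]])
    u=d.copy()
    for _ in range(20): u=d/(1+c["k1"]*(u@u))
    return c["pose"][:3,:3]@np.r_[u,1],c["pose"][:3,3]
def at(c,uv,z):
    r,o=ray(c,uv); return (o+r*(z-o[2])/r[2])[:2]
def px(c,p):
    q=c["pose"][:3,:3].T@(np.array(p,float)-c["pose"][:3,3]); u=q[:2]/q[2]
    u=u*(1+c["k1"]*(u@u)); return u*c["K"][0,0]+c["K"][:2,2]
def crop(c,ctr,w,h,s,name):
    x,y=int(ctr[0]-w/2),int(ctr[1]-h/2); x=max(x,0);y=max(y,0)
    cv2.imwrite(name,cv2.resize(c["img"][y:y+h,x:x+w],None,fx=s,fy=s,interpolation=cv2.INTER_CUBIC)); print(name,"origin",x,y,"scale",s)
def blobs(m,lo=40,hi=9e9):
    cs,_=cv2.findContours(m.astype(np.uint8),cv2.RETR_EXTERNAL,cv2.CHAIN_APPROX_NONE)
    return [k for k in cs if lo<cv2.contourArea(k)<hi]
def rollers(c):
    "ring tops/outlines of free-standing rollers by world xy"
    hsv=cv2.cvtColor(c["img"],cv2.COLOR_BGR2HSV); out=[]
    m=(hsv[...,2]>110)&(hsv[...,1]<60)
    for k in blobs(m,150,900):
        (x,y),(a,b),t=cv2.fitEllipse(k)
        if min(a,b)/max(a,b)>.75: out.append(((x,y),(a,b),cv2.contourArea(k)))
    return out
E
python3 - <<'E'
from h import *
T=cam("top");S=cam("scene")
for c in(T,S):
    for r in rollers(c): print(np.array(r[0]),np.array(r[1]),r[2],at(c,r[0],40))
    hsv=cv2.cvtColor(c["img"],cv2.COLOR_BGR2HSV)
    m=(hsv[...,2]>120)&(hsv[...,1]<60)
    for k in blobs(m,2000,20000): 
        r=cv2.minAreaRect(k);print("white",r[0],r[1],r[2],at(c,r[0],25),[at(c,p,25) for p in cv2.boxPoints(r)])
    m=(hsv[...,0]>100)&(hsv[...,0]<130)&(hsv[...,1]>120)
    for k in blobs(m,3000,20000): print("blue",cv2.boundingRect(k),at(c,cv2.minAreaRect(k)[0],70))
    m=(hsv[...,0]>5)&(hsv[...,0]<25)&(hsv[...,1]>90)
    for k in blobs(m,1500,9000): print("cork",cv2.boundingRect(k),at(c,cv2.minAreaRect(k)[0],4))
crop(T,(298,245),160,60,5,"pics/tc.png")
crop(S,(320,260),160,80,5,"pics/sc.png")
E
```

```text
[386.1 309.7] [23.3 23.9] 435.5 [ 453.8 -180.2]
[310.8 309.8] [22.9 23.9] 429.5 [454.1   6.8]
[245.2 310. ] [23.3 23.9] 434.5 [453.3 169.8]
[140.2 211.3] [27.1 27.4] 581.5 [704.3 446.7]
[221.6 177.8] [14.  14.7] 159.5 [791.1 236.5]
white (297.6916198730469, 243.99343872070312) (133.43788146972656, 39.565513610839844) 1.2188752889633179 [620.9  40.1] [array([574. , 210.6]), array([676. , 210.5]), array([ 668.2, -131.5]), array([ 566.5, -127.9])]
blue (570, 332, 70, 70) [ 299.2 -741.6]
blue (122, 253, 91, 93) [479.6 362. ]
cork (422, 259, 72, 112) [ 439.6 -364.4]
cork (0, 53, 248, 77) [1053.6  527.6]
[398.1 325.6] [14.6 16.7] 189.5 [787.6 237.4]
[483.3 259. ] [27.6 31.8] 686.5 [576.1 447.5]
[376.6 211.2] [17.9 22.8] 317.5 [451.3 170.9]
[317.2 206. ] [17.8 22.3] 309.5 [451.8   6.9]
[250.7 200. ] [17.4 22. ] 299.5 [ 451.4 -180.4]
white (144.5, 433.5) (91.0, 289.0) 90.0 [1086.4 -278.7] [array([1029. , -621.9]), array([958.1,   5.1]), array([1136.1,   32.7]), array([1199.3, -531.7])]
white (266.48712158203125, 328.36376953125) (204.7498321533203, 78.72174072265625) 6.4739556312561035 [824.  -69.5] [array([ 919.2, -298. ]), array([ 715.2, -339.2]), array([721.2, 175.9]), array([918.6, 166.7])]
white (322.9834289550781, 258.86956787109375) (135.0702667236328, 39.190147399902344) 6.801314830780029 [613.6  41.4] [array([ 669. , -131.1]), array([ 545.8, -142.6]), array([556.6, 219. ]), array([676.1, 211.1])]
blue (409, 187, 90, 79) [493.8 366.6]
blue (556, 167, 84, 132) [481.6 729.5]
blue (0, 35, 111, 137) [ 154.6 -866.2]
cork (0, 358, 640, 91) [972.2  74.6]
cork (143, 151, 79, 91) [ 452.  -362.6]
pics/tc.png origin 218 215 scale 5
pics/sc.png origin 240 220 scale 5
```

View pics/tc.png

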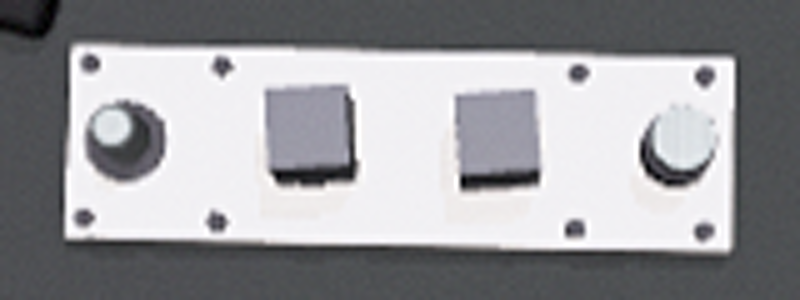

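View pics/sc.png

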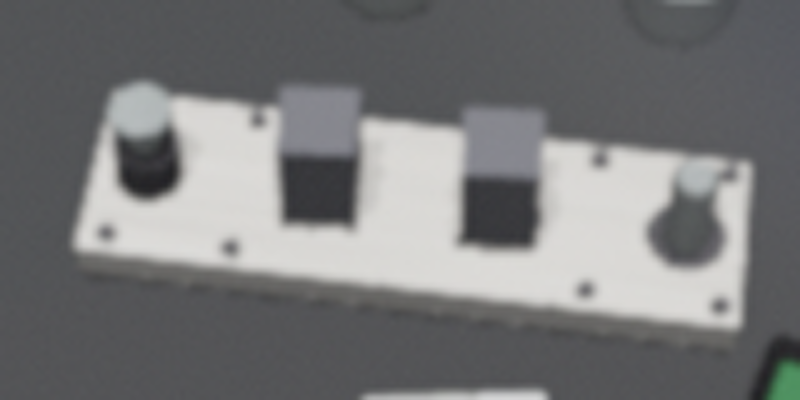

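The close crops show shaft 2's top at top (240,240) and scene (379.6,255.6). The pin head is at (355.6,242.6) and (268.4,242), and the covers are nearly square to the plate.

```bash
python3 - <<'E'
from h import *
T=cam("top");S=cam("scene")
for n,a,b,z in(("shaft2",(240,240.2),(379.6,255.6),80),("pin",(355.6,242.6),(268.4,242),84),("cov1",(279.4,240.4),(304,243.6),91),("cov1s",(279.4,240.4),(341,248.4),91),("cov0",(317.2,241.6),(304,243.6),91),("mallet",(475,289.5),(168,197),80)):
    print(n,at(T,a,z),at(S,b,z))
# bolts/plate corners in top (tc crop): corners
cs=[(72,45),(735,57),(732,253),(65,240)]
P=[at(T,(218+x/5,215+y/5),25) for x,y in cs]; print("plate T",np.array(P),np.mean(P,0))
cs=[(108,92),(752,160),(740,328),(76,250)]
P=[at(S,(240+x/5,220+y/5),25) for x,y in cs]; print("plate S",np.array(P),np.mean(P,0))
print(T["img"][240,240],T["img"][242,355])
crop(T,(465,310),100,130,4,"pics/mal.png")
E
```

```text
shaft2 [622.8 180.1] [623.4 183.1]
pin [ 616.  -102.7] [617.5 -96.8]
cov1 [620.6  82.7] [616.8  -6.2]
cov1s [620.6  82.7] [620.5  86.7]
cov0 [617.6  -9. ] [616.8  -6.2]
mallet [ 500.2 -395.4] [ 499.5 -393.2]
plate T [[ 672.9  207.9]
 [ 666.2 -131.9]
 [ 565.5 -128.9]
 [ 572.4  209.5]] [619.2  39.1]
plate S [[ 567.7 -129.3]
 [ 571.8  214.3]
 [ 673.9  211.7]
 [ 667.5 -127.3]] [620.2  42.4]
[226 223 219] [227 223 219]
pics/mal.png origin 415 245 scale 4
```

View pics/mal.png

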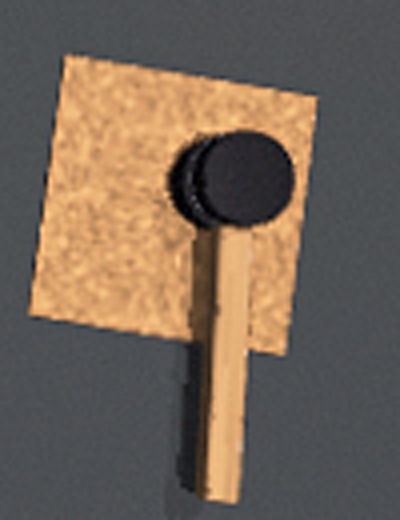

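```bash
cat >> h.py <<'E'
def go(*goals):
    "print tool-axis shifts from the current pose to goals (x,y,z,yawdeg)"
    s=env.state(); p=s["eef_pos"]; y=s["tcp_rot"][2]
    ex=np.array([np.cos(y),np.sin(y)]); ey=np.array([np.sin(y),-np.cos(y)])
    print("t%.1f"%s["t"],p,"yaw%.1f"%np.degrees(y),"F",s["ft_force"],"open",round(s["opening"]*95.1,1),"grip",round(s["grip_force"],1))
    for g in goals:
        d=np.array(g[:2])-p[:2]; w=(np.degrees(y)-g[3]+180)%360-180
        print(g,"->",np.array([d@ex,d@ey,p[2]-g[2],w]))
E
python3 -c "
from h import *
go((620.6,85,200,89),(620.6,85,70,89))
T=cam('top'); print(at(T,(142,211),190))"
```

```text
t0.3 [278.4 559.5 233.5] yaw153.5 F [ 1.1 -0.1 -0.4] open 94.9 grip 0.0
(620.6, 85, 200, 89) -> [-517.8 -272.3   33.5   64.5]
(620.6, 85, 70, 89) -> [-517.8 -272.3  163.5   64.5]
[674.7 393.5]
```

```bash
python3 -m crank '[[-518,-272,0,64.5,95],[-518,-272,0,64.5,95],[-518,-272,0,64.5,95],[-518,-272,0,64.5,95],[-518,-272,0,64.5,95],[-518,-272,0,64.5,95],[-518,-272,0,64.5,95],[-518,-272,0,64.5,90],[-518,-272,0,64.5,90],[-518,-272,0,64.5,90]]'; python3 -c "
from h import *
go((620.6,85,200,89),(620.6,85,70,89))"
```

```text
t: 1.18
eef_pos: [523.3, 219.9, 233.8]
tcp_rot: [3.141, -0.0, 1.546]
ft_force: [1.5, 0.6, 0.2]
opening: 0.948
grip_force: 0.0
t1.2 [523.3 219.9 233.8] yaw88.6 F [1.5 0.6 0.2] open 90.2 grip 0.0
(620.6, 85, 200, 89) -> [-132.4  100.6   33.8   -0.4]
(620.6, 85, 70, 89) -> [-132.4  100.6  163.8   -0.4]
```

```bash
python3 -m crank '[[-132,101,30,0,80],[-132,101,30,0,80],[-132,101,30,0,80],[-132,101,30,0,80],[-132,101,30,0,80],[-132,101,90,0,80],[-132,101,120,0,80],[-132,101,150,0,80],[-132,101,164,0,80],[-132,101,164,0,80]]'; python3 -m crank '[[0,0,0,0,30],[0,0,0,0,30],[0,0,0,0,30],[0,0,0,0,30],[0,0,0,0,30],[0,0,0,0,30],[0,0,0,0,30],[0,0,0,0,30]]'
```

```text
t: 2.02
eef_pos: [619.4, 88.1, 65.9]
tcp_rot: [-3.135, 0.0, 1.554]
ft_force: [0.0, -0.2, -0.1]
opening: 0.842
grip_force: 0.0
t: 2.68
eef_pos: [621.4, 88.1, 70.2]
tcp_rot: [3.141, -0.0, 1.554]
ft_force: [-0.6, 0.1, 5.8]
opening: 0.434
grip_force: 29.1
```

```bash
python3 -m crank '[[0,0,-40,0,30],[0,0,-80,0,30],[0,0,-115,0,30],[0,0,-115,0,30]]'; python3 -c "
from h import *
go((500,325,185,89),(500,325,54,89))"
```

```text
t: 3.02
eef_pos: [623.5, 88.3, 191.5]
tcp_rot: [3.132, -0.001, 1.554]
ft_force: [0.8, 0.7, 0.4]
opening: 0.431
grip_force: 29.1
t3.0 [623.5  88.3 191.5] yaw89.0 F [0.8 0.7 0.4] open 40.9 grip 29.1
(500, 325, 185, 89) -> [ 234.6 -127.4    6.5    0. ]
(500, 325, 54, 89) -> [ 234.6 -127.4  137.5    0. ]
```

```bash
python3 -m crank '[[235,-125,0,0,30],[235,-125,0,0,30],[235,-125,0,0,30],[235,-125,0,0,30],[235,-125,0,0,30],[235,-125,0,0,30],[235,-125,0,0,30],[235,-125,30,0,30],[235,-125,60,0,30],[235,-125,80,0,30]]'; python3 -m crank '[[0,0,25,0,30],[0,0,50,0,30],[0,0,50,0,30],[0,0,50,0,30],[0,0,50,0,60],[0,0,50,0,60],[0,0,50,0,60],[0,0,0,0,60],[0,0,-60,0,60],[0,0,-130,0,60]]'; python3 - <<'E'
from h import *
go((617,-8,200,89),(617,-8,70,89))
T=cam("top");cv2.imwrite("pics/t1.png",T["img"])
E
```

```text
t: 3.85
eef_pos: [499.0, 325.4, 102.4]
tcp_rot: [-3.14, 0.001, 1.555]
ft_force: [0.9, -0.0, -0.6]
opening: 0.43
grip_force: 29.1
t: 4.68
eef_pos: [499.9, 325.0, 181.9]
tcp_rot: [-3.142, -0.0, 1.554]
ft_force: [0.9, 0.9, -0.5]
opening: 0.628
grip_force: 0.0
t4.7 [499.9 325.  181.9] yaw89.0 F [ 0.9  0.9 -0.5] open 59.8 grip 0.0
(617, -8, 200, 89) -> [-331.   122.7  -18.1    0. ]
(617, -8, 70, 89) -> [-331.   122.7  111.9    0. ]
```

View pics/t1.png

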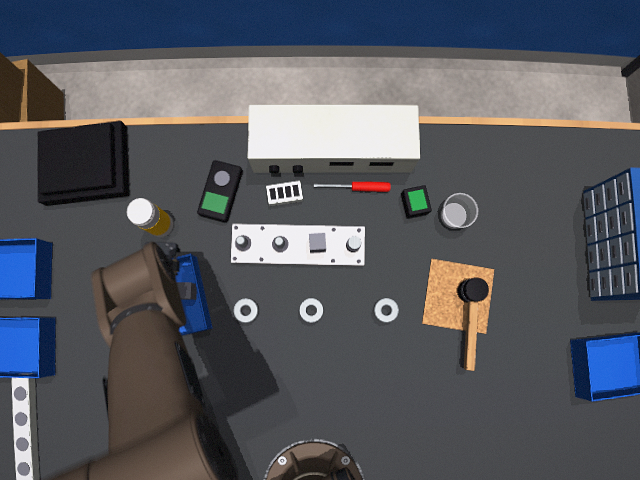

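The first cover lies in the bin at (188,290) and shaft 1 is bare. Next is cover 0.

```bash
python3 -m crank '[[-331,123,0,0,80],[-331,123,0,0,80],[-331,123,0,0,80],[-331,123,0,0,80],[-331,123,0,0,80],[-331,123,0,0,80],[-331,123,0,0,80],[-331,123,0,0,80],[-331,123,0,0,80],[-331,123,0,0,80]]';  python3 -c "
from h import *
go((617,-8,70,89))"
```

```text
t: 5.57
eef_pos: [618.8, -11.9, 180.2]
tcp_rot: [3.14, 0.001, 1.55]
ft_force: [0.0, -0.1, 0.1]
opening: 0.842
grip_force: 0.0
t5.6 [618.8 -11.9 180.2] yaw88.8 F [ 0.  -0.1  0.1] open 80.1 grip 0.0
(617, -8, 70, 89) -> [  3.9  -1.9 110.2  -0.2]
```

```bash
python3 -m crank '[[2,0,40,0,80],[2,0,80,0,80],[2,0,111,0,80],[2,0,111,0,80],[2,0,111,0,30],[2,0,111,0,30],[2,0,111,0,30],[2,0,111,0,30],[2,0,111,0,30],[2,0,111,0,30]]'; python3 -m crank '[[0,0,0,0,30],[0,0,-40,0,30],[0,0,-80,0,30],[0,0,-115,0,30],[0,0,-115,0,30],[0,0,-115,0,30]]'; python3 -c "
from h import *
go((460,400,185,89),(460,400,55,89))"
```

```text
t: 6.4
eef_pos: [617.9, -5.8, 69.7]
tcp_rot: [3.14, 0.0, 1.554]
ft_force: [0.1, 0.4, -0.8]
opening: 0.477
grip_force: 0.0
t: 6.9
eef_pos: [618.2, -5.9, 185.6]
tcp_rot: [3.138, 0.0, 1.554]
ft_force: [0.2, 0.3, -0.9]
opening: 0.431
grip_force: 28.9
t6.9 [618.2  -5.9 185.6] yaw89.0 F [ 0.2  0.3 -0.9] open 41.0 grip 28.9
(460, 400, 185, 89) -> [ 403.2 -164.9    0.6    0. ]
(460, 400, 55, 89) -> [ 403.2 -164.9  130.6    0. ]
```

```bash
python3 -m crank '[[403,-165,0,0,30],[403,-165,0,0,30],[403,-165,0,0,30],[403,-165,0,0,30],[403,-165,0,0,30],[403,-165,0,0,30],[403,-165,0,0,30],[403,-165,0,0,30],[403,-165,0,0,30],[403,-165,0,0,30]]'; python3 -c "
from h import *
go((460,400,55,89))"
```

```text
t: 7.73
eef_pos: [464.6, 383.7, 181.9]
tcp_rot: [-3.139, 0.001, 1.554]
ft_force: [1.2, -0.6, -1.2]
opening: 0.429
grip_force: 28.9
t7.7 [464.6 383.7 181.9] yaw89.0 F [ 1.2 -0.6 -1.2] open 40.8 grip 28.9
(460, 400, 55, 89) -> [ 16.2  -4.9 126.9   0. ]
```

```bash
python3 -m crank '[[8,0,40,0,30],[8,0,80,0,30],[8,0,126,0,30],[8,0,126,0,30],[8,0,126,0,30],[8,0,126,0,60],[8,0,126,0,60],[8,0,126,0,60],[8,0,86,0,60],[8,0,46,0,60]]'; python3 -m crank '[[0,0,-40,0,80],[0,0,-80,0,80],[-150,0,-80,0,90],[-150,0,-80,0,90],[-150,0,-80,0,90],[-150,0,-80,0,90],[-150,0,-80,0,90]]'; python3 - <<'E'
from h import *
T=cam("top");S=cam("scene");cv2.imwrite("pics/s2.png",S["img"])
for c in(T,S):
    for r in rollers(c): print(np.array(r[0]),np.array(r[1]),at(c,r[0],40))
go((452.6,170,150,89),(452.6,170,25,89))
E
```

```text
t: 8.57
eef_pos: [465.9, 389.8, 138.7]
tcp_rot: [-3.14, 0.001, 1.554]
ft_force: [1.0, 0.1, 1.7]
opening: 0.628
grip_force: 0.0
t: 9.15
eef_pos: [463.7, 236.6, 219.7]
tcp_rot: [3.139, -0.0, 1.551]
ft_force: [0.0, 1.1, 0.5]
opening: 0.941
grip_force: 0.0
[245.8 310. ] [21.1 22.5] [453.5 168.4]
[386.1 309.7] [23.3 23.9] [ 453.8 -180.2]
[310.9 309.8] [22.8 23.9] [454.1   6.7]
[140.2 211.3] [27.1 27.4] [704.3 446.7]
[221.6 177.8] [14.  14.6] [791.1 236.4]
[398.1 325.6] [14.6 16.6] [787.5 237.3]
[483.2 259. ] [27.7 31.7] [576.2 447.5]
[317.2 206. ] [17.7 22.3] [451.7   6.8]
[250.8 200. ] [17.4 22. ] [ 451.5 -180.3]
t9.2 [464.3 239.7 219.4] yaw88.9 F [0.1 0.  1. ] open 89.8 grip 0.0
(452.6, 170, 150, 89) -> [-69.9 -10.4  69.4  -0.1]
(452.6, 170, 25, 89) -> [-69.9 -10.4 194.4  -0.1]
```

View pics/s2.png

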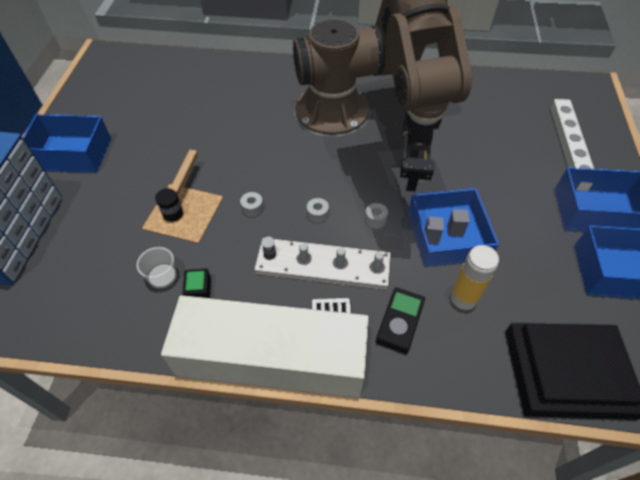

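```bash
python3 -m crank '[[-70,-10,40,0,92],[-70,-10,70,0,92],[-70,-10,100,0,92],[-70,-10,130,0,92],[-70,-10,130,0,92],[-70,-10,130,0,92]]'; python3 -c "
from h import *
go((452.6,170,25,89))"
```

```text
t: 9.75
eef_pos: [452.7, 171.3, 87.5]
tcp_rot: [-3.139, 0.0, 1.555]
ft_force: [0.1, -1.3, 1.0]
opening: 0.967
grip_force: 0.0
t9.8 [452.7 171.3  87.5] yaw89.1 F [ 0.1 -1.3  1. ] open 91.9 grip 0.0
(452.6, 170, 25, 89) -> [-1.3 -0.1 62.5  0.1]
```

```bash
python3 -m crank '[[-1,0,30,0,92],[-1,0,61,0,92],[-1,0,61,0,92],[-1,0,61,0,50],[-1,0,61,0,50],[-1,0,61,0,50],[-1,0,61,0,50],[-1,0,61,0,50],[-1,0,61,0,50],[-1,0,61,0,50]]'; python3 -m crank '[[0,0,0,0,50],[0,0,-40,0,50],[0,0,-80,0,50],[0,0,-100,0,50],[0,0,-100,0,50]]'; python3 -c "
from h import *
go((622.5,180.8,126,89))"
```

```text
t: 10.58
eef_pos: [452.9, 169.6, 27.5]
tcp_rot: [3.14, -0.0, 1.554]
ft_force: [-1.5, -0.0, 10.2]
opening: 0.612
grip_force: 30.0
t: 11.0
eef_pos: [454.1, 169.9, 130.5]
tcp_rot: [3.135, -0.002, 1.554]
ft_force: [0.1, -0.0, -1.2]
opening: 0.615
grip_force: 30.0
t11.0 [454.1 169.9 130.5] yaw89.0 F [ 0.1 -0.  -1.2] open 58.5 grip 30.0
(622.5, 180.8, 126, 89) -> [ 13.7 168.2   4.5   0. ]
```

```bash
python3 -m crank '[[13,168,0,0,50],[13,168,0,0,50],[13,168,0,0,50],[13,168,0,0,50],[13,168,8,0,50],[13,168,14,0,50],[13,168,14,0,50],[13,168,14,0,50],[13,168,14,0,50]]'; python3 - <<'E'
from h import *
go((622.5,180.8,116,89))
p=env.state()["eef_pos"]
T=cam("top");S=cam("scene")
print(px(T,p+[0,0,13]),px(S,p+[0,0,13]))
a=cv2.resize(T["img"][200:280,200:320],(600,400),interpolation=cv2.INTER_CUBIC)
b=cv2.resize(S["img"][205:295,320:440],(533,400),interpolation=cv2.INTER_CUBIC)
cv2.imwrite("pics/r1a.png",cv2.resize(np.vstack([a[:,:533],b]),(533,600) if 0 else (400,600)))
cv2.imwrite("pics/r1b.png",b)
E
```

```text
t: 11.75
eef_pos: [619.8, 179.8, 112.6]
tcp_rot: [-3.141, 0.0, 1.554]
ft_force: [0.3, 0.8, -1.5]
opening: 0.611
grip_force: 30.0
t11.8 [619.8 179.8 112.6] yaw89.1 F [ 0.3  0.8 -1.5] open 58.1 grip 30.0
(622.5, 180.8, 116, 89) -> [ 1.   2.7 -3.4  0.1]
[237.6 238.7] [380.2 243.7]
```

View pics/r1b.png

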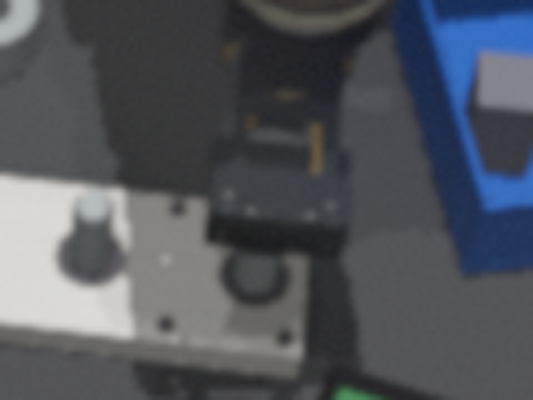

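```bash
python3 -m crank '[[1.2,3.2,0,0,50],[1.2,3.2,0,0,50],[1.2,3.2,3,0,50],[1.2,3.2,5,0,50],[1.2,3.2,7,0,50],[1.2,3.2,9,0,50],[1.2,3.2,11,0,50],[1.2,3.2,13,0,50],[1.2,3.2,13,0,50]]'; python3 -c "
from h import *
go((623,181,52,89)); print(env.state()['moment']*100)"
```

```text
t: 12.6
eef_pos: [623.9, 180.8, 99.1]
tcp_rot: [-3.141, 0.0, 1.554]
ft_force: [0.5, 0.9, -2.6]
opening: 0.611
grip_force: 30.0
t12.6 [623.9 180.8  99.1] yaw89.0 F [ 0.5  0.9 -2.6] open 58.1 grip 30.0
(623, 181, 52, 89) -> [ 0.2 -0.9 47.1  0. ]
[-7.4  3.2  5.1]
```

```bash
python3 -m crank '[[0,0,5,0,50],[0,0,10,0,50],[0,0,15,0,50],[0,0,20,0,50],[0,0,25,0,50],[0,0,30,0,50],[0,0,35,0,50],[0,0,40,0,50],[0,0,43,0,50],[0,0,43,0,50]]'
```

```text
t: 13.43
eef_pos: [623.8, 180.8, 55.8]
tcp_rot: [-3.141, 0.0, 1.554]
ft_force: [0.9, 0.1, -1.7]
opening: 0.613
grip_force: 30.0
```

```bash
python3 -m crank '[[0,0,1,0,50],[0,0,2,0,50],[0,0,3,0,50],[0,0,3,0,50],[0,0,3,0,50]]';python3 -m crank '[[0,0,0,0,85],[0,0,0,0,85],[0,0,0,0,85],[0,0,0,0,85],[0,0,-40,0,90],[0,0,-80,0,90],[0,0,-120,0,90],[0,0,-140,0,90]]'; python3 -c "
from h import *
go((453,6.8,150,90),(453,6.8,27,90))"
```

```text
t: 13.85
eef_pos: [624.1, 180.9, 53.8]
tcp_rot: [3.141, -0.0, 1.554]
ft_force: [0.4, -0.7, -0.7]
opening: 0.613
grip_force: 30.0
t: 14.52
eef_pos: [625.1, 181.1, 198.7]
tcp_rot: [3.136, -0.001, 1.554]
ft_force: [0.8, -0.1, 0.2]
opening: 0.944
grip_force: 0.0
t14.5 [625.1 181.1 198.7] yaw89.0 F [ 0.8 -0.1  0.2] open 89.7 grip 0.0
(453, 6.8, 150, 90) -> [-177.2 -169.2   48.7   -1. ]
(453, 6.8, 27, 90) -> [-177.2 -169.2  171.7   -1. ]
```

```bash
python3 -m crank '[[-90,-150,0,0,92],[-90,-150,0,0,92],[-90,-150,0,0,92],[-90,-150,0,0,92],[-90,-150,0,0,92],[-90,-150,0,0,92]]'; python3 - <<'E'
from h import *
T=cam("top");S=cam("scene")
for c in(T,S):
    for r in rollers(c): print(np.array(r[0]),np.array(r[1]),at(c,r[0],40))
    print(at(c,(0,0),0)*0)
go((453,6.8,100,90))
crop(S,(345,255),120,70,5,"pics/s3.png")
E
```

```text
t: 15.02
eef_pos: [470.8, 92.5, 194.4]
tcp_rot: [3.141, -0.0, 1.553]
ft_force: [0.9, 0.6, 0.2]
opening: 0.971
grip_force: 0.0
[386.1 309.7] [23.3 23.9] [ 453.8 -180.2]
[311.2 309.8] [22.2 23.7] [454.1   5.9]
[156.1 303.4] [16.6 18.2] [468.5 395.7]
[182.7 290. ] [17.2 17.5] [502.4 328.5]
[140.2 211.3] [27.1 27.5] [704.2 446.8]
[221.7 177.8] [14.  14.5] [791.1 236.3]
[0. 0.]
[398.1 325.6] [14.6 16.6] [787.5 237.3]
[483.3 259. ] [27.7 31.7] [576.2 447.5]
[315.6 206. ] [17.5 19. ] [452.2   2.5]
[250.8 200. ] [17.4 22. ] [ 451.5 -180.3]
[-0. -0.]
t15.1 [473.6  93.5 194.2] yaw89.0 F [0.6 0.2 0.6] open 91.9 grip 0.0
(453, 6.8, 100, 90) -> [-87.  -19.1  94.2  -1. ]
pics/s3.png origin 285 220 scale 5
```

View pics/s3.png

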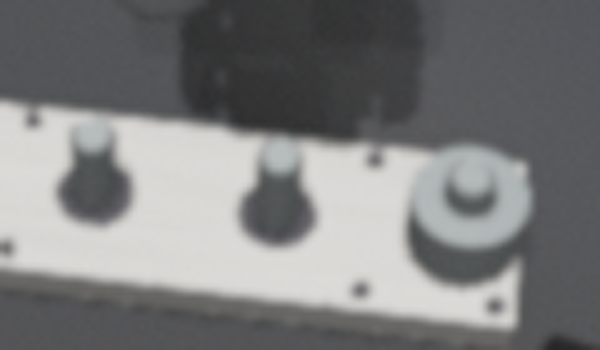

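Roller 1 of 3 is seated on shaft 2 and ring B has not moved. Shaft tops 1 and 0 are at scene (341,251.6) and (303.6,247.4).

```bash
python3 -m crank '[[-87,-18,40,-1,92],[-87,-18,70,-1,92],[-87,-18,100,-1,92],[-87,-18,106,-1,92],[-87,-18,106,-1,92],[-87,-18,106,-1,92]]'; python3 - <<'E'
from h import *
go((453,6.8,27.5,90))
S=cam("scene");T=cam("top")
for u in((341,251.6),(303.6,247.4)): print(at(S,u,80))
g=cv2.cvtColor(T["img"],cv2.COLOR_BGR2GRAY)
for i in range(3):
    x,y=px(T,(622.5-1.9*i,181-95*i,80)); print(x,y)
    print(g[int(y)-5:int(y)+6,int(x)-6:int(x)+8])
E
```

```text
t: 15.62
eef_pos: [454.0, 6.9, 87.0]
tcp_rot: [-3.14, -0.0, 1.571]
ft_force: [0.1, -0.4, 0.8]
opening: 0.965
grip_force: 0.0
t15.6 [454.    6.9  87. ] yaw90.0 F [ 0.1 -0.4  0.8] open 91.8 grip 0.0
(453, 6.8, 27.5, 90) -> [-0.1 -1.  59.5  0. ]
[622.6  87.2]
[620.8  -7. ]
239.62375140368147 240.33198551099468
[[213 217 219 221 213 190 143 119 108 148 191 211 220 223]
 [215 218 224 206 135 114 143 162 143 101  72 151 211 223]
 [217 222 219 127 123 197 229 229 225 195 117  50 161 223]
 [217 225 178 104 205 228 224 223 223 230 182  84  55 218]
 [219 228 121 144 219 225 221 221 221 230 209 110  46 186]
 [219 227 115 158 224 224 223 220 224 228 221 118  52 149]
 [219 226 126 122 214 226 221 221 226 230 202  98  47 182]
 [220 225 155  92 173 217 225 230 228 211 146  68  54 217]
 [216 218 198  99  79 172 197 205 191 133  77  48 142 219]
 [214 217 224 176  93  78  88  90  85  73  72 137 219 219]
 [215 219 223 226 156 121  89  77  74 110 156 223 219 221]]
278.30912296617595 241.05519506753149
[[241 242 243 239 221 183 159 122 113 116 192 188 225 247]
 [242 245 226 184 103 147 177 184 156  97  8
[... 533 characters left out ...]
 68  90  92]]
317.1660888582324 241.78074332278962
[[242 243 246 224 228 223 223 221 225 240 245 243 242 241]
 [244 239 224 100  97  87 104 101  98 190 227 233 245 242]
 [238 187  95  89 128 170 196 188 160  88  86 159 237 245]
 [188  88  83 120 211 234 231 232 232 168  91  93 162 237]
 [ 88  95  78 185 235 229 226 226 227 237 142  79  98 164]
 [ 95  96  93 219 234 227 227 224 229 235 178  73  96 105]
 [ 96  96  88 203 231 228 225 227 231 232 159  67  97  97]
 [ 97 102  70 171 232 229 227 229 234 223 129  46  92  97]
 [ 98 102  58  97 197 216 230 226 225 165  85  63  94 100]
 [100  97  62  64 100 145 193 168 162  82  57  90  95  99]
 [ 93  87  75  59  64  71  88  82  66  57  61  97  93  97]]
```

```bash
python3 -m crank '[[0,-1,30,0,92],[0,-1,59.5,0,92],[0,-1,59.5,0,92],[0,-1,59.5,0,50],[0,-1,59.5,0,50],[0,-1,59.5,0,50],[0,-1,59.5,0,50],[0,-1,59.5,0,50],[0,-1,59.5,0,50],[0,-1,59.5,0,50]]'; python3 -m crank '[[0,0,0,0,50],[0,0,-40,0,50],[0,0,-80,0,50],[0,0,-100,0,50],[0,0,-100,0,50],[0,0,-100,0,50]]'; python3 -c "
from h import *
go((622,86,116,90))"
```

```text
t: 16.55
eef_pos: [452.6, 6.7, 29.0]
tcp_rot: [3.14, 0.0, 1.571]
ft_force: [-1.4, 1.1, 10.5]
opening: 0.618
grip_force: 30.0
t: 17.05
eef_pos: [452.3, 6.7, 128.8]
tcp_rot: [3.139, 0.0, 1.571]
ft_force: [0.5, -0.2, -3.0]
opening: 0.619
grip_force: 30.0
t17.1 [452.3   6.7 128.8] yaw90.0 F [ 0.5 -0.2 -3. ] open 58.9 grip 30.0
(622, 86, 116, 90) -> [ 79.2 169.8  12.8   0. ]
```

```bash
python3 -m crank '[[79,170,0,0,50],[79,170,0,0,50],[79,170,0,0,50],[79,170,0,0,50],[79,170,0,0,50],[79,170,6,0,50],[79,170,12,0,50],[79,170,12,0,50],[79,170,12,0,50]]';  python3 -c "
from h import *
go((622,86,116,90))"
```

```text
t: 17.8
eef_pos: [620.7, 85.3, 114.7]
tcp_rot: [-3.138, 0.0, 1.571]
ft_force: [-0.1, -0.6, -2.3]
opening: 0.619
grip_force: 30.0
t17.8 [620.7  85.3 114.7] yaw90.0 F [-0.1 -0.6 -2.3] open 58.8 grip 30.0
(622, 86, 116, 90) -> [ 0.7  1.4 -1.3  0. ]
```

```bash
python3 -m crank '[[0.7,1,0,0,50],[0.7,1,0,0,50],[0.7,1,3,0,50],[0.7,1,5,0,50],[0.7,1,7,0,50],[0.7,1,9,0,50],[0.7,1,11,0,50],[0.7,1,13,0,50],[0.7,1,15,0,50],[0.7,1,15,0,50]]'; python3 -c "
from h import *
go((622,86,55,90)); print(env.state()['moment']*100)"
```

```text
t: 18.63
eef_pos: [622.7, 86.4, 100.6]
tcp_rot: [-3.141, 0.0, 1.572]
ft_force: [-1.5, -1.7, -2.5]
opening: 0.621
grip_force: 30.0
t18.6 [622.7  86.4 100.6] yaw90.0 F [-1.5 -1.7 -2.5] open 59.0 grip 30.0
(622, 86, 55, 90) -> [-0.4 -0.7 45.6  0. ]
[-29.2  41.   -0.9]
```

```bash
python3 -m crank '[[-0.7,-0.7,5,0,50],[-0.7,-0.7,10,0,50],[-0.7,-0.7,15,0,50],[-0.7,-0.7,20,0,50],[-0.7,-0.7,25,0,50],[-0.7,-0.7,30,0,50],[-0.7,-0.7,35,0,50],[-0.7,-0.7,40,0,50],[-0.7,-0.7,44,0,50],[-0.7,-0.7,44,0,50]]'
```

```text
t: 19.47
eef_pos: [622.0, 85.8, 56.2]
tcp_rot: [-3.14, -0.0, 1.572]
ft_force: [-0.4, 0.3, -2.2]
opening: 0.621
grip_force: 30.0
```

```bash
python3 -m crank '[[0,0,1,0,50],[0,0,2,0,50],[0,0,2,0,50],[0,0,2,0,50]]'
```

```text
t: 19.8
eef_pos: [622.5, 85.9, 55.3]
tcp_rot: [3.141, -0.0, 1.572]
ft_force: [0.4, 0.7, -2.7]
opening: 0.621
grip_force: 30.0
```

```bash
python3 -m crank '[[0,0,0,0,85],[0,0,0,0,85],[0,0,0,0,85],[0,0,0,0,85],[0,0,-40,0,90],[0,0,-80,0,90],[0,0,-120,0,90],[0,0,-140,0,90]]'; python3 -m crank '[[-166,-142,0,0,92],[-166,-142,0,0,92],[-166,-142,0,0,92],[-166,-142,0,0,92],[-166,-142,0,0,92],[-166,-142,0,0,92],[-166,-142,0,0,92]]'; python3 - <<'E'
from h import *
T=cam("top");S=cam("scene")
for c in(T,S):
    for r in rollers(c): print(np.array(r[0]),np.array(r[1]),at(c,r[0],40))
go((452.6,-180.2,87,91))
crop(S,(325,255),140,70,5,"pics/s4.png")
E
```

```text
t: 20.47
eef_pos: [623.4, 85.9, 200.1]
tcp_rot: [3.136, -0.0, 1.572]
ft_force: [-0.4, -0.7, -0.3]
opening: 0.945
grip_force: 0.0
t: 21.05
eef_pos: [479.2, -82.0, 195.6]
tcp_rot: [3.141, 0.0, 1.568]
ft_force: [0.3, 0.4, 0.4]
opening: 0.97
grip_force: 0.0
[156.1 303.4] [16.6 18.2] [468.5 395.7]
[182.7 290. ] [17.2 17.5] [502.4 328.5]
[140.2 211.3] [27.1 27.5] [704.2 446.8]
[221.6 177.8] [14.  14.6] [791.1 236.4]
[398.1 325.6] [14.6 16.6] [787.5 237.3]
[483.3 258.9] [27.5 31.8] [576.  447.5]
[250.6 199.8] [17.1 21.9] [ 451.1 -180.8]
t21.1 [481.1 -80.3 195.5] yaw90.0 F [-0.   0.1  0.6] open 91.6 grip 0.0
(452.6, -180.2, 87, 91) -> [-99.9 -28.5 108.5  -1. ]
pics/s4.png origin 255 220 scale 5
```

View pics/s4.png

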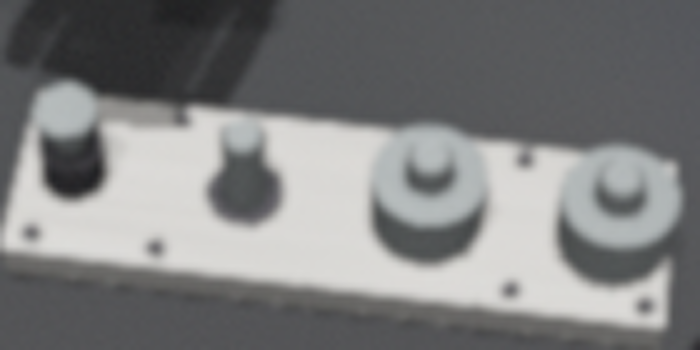

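Both rollers are seated. The third is unmoved in the scene view, at about (451,-180.5).

```bash
python3 -m crank '[[-100,-28,40,-1,92],[-100,-28,70,-1,92],[-100,-28,100,-1,92],[-100,-28,108,-1,92],[-100,-28,108,-1,92],[-100,-28,108,-1,92]]'; python3 - <<'E'
from h import *
go((452.6,-180.2,28,91))
for n in("top","scene"):
    c=cam(n)
    for r in rollers(c): 
        p=at(c,r[0],40)
        if p[1]<0: print(n,p,r[1])
E
```

```text
t: 21.65
eef_pos: [453.0, -179.6, 86.2]
tcp_rot: [-3.139, -0.002, 1.589]
ft_force: [0.2, -0.2, 0.1]
opening: 0.971
grip_force: 0.0
t21.6 [ 453.  -179.6   86.2] yaw91.0 F [ 0.2 -0.2  0.1] open 92.3 grip 0.0
(452.6, -180.2, 28, 91) -> [-0.6 -0.4 58.2  0. ]
```

```bash
python3 -m crank '[[-0.6,0,30,0,92],[-0.6,0,58,0,92],[-0.6,0,58,0,92],[-0.6,0,58,0,50],[-0.6,0,58,0,50],[-0.6,0,58,0,50],[-0.6,0,58,0,50],[-0.6,0,58,0,50],[-0.6,0,58,0,50],[-0.6,0,58,0,50]]'; python3 -m crank '[[0,0,0,0,50],[0,0,-40,0,50],[0,0,-80,0,50],[0,0,-100,0,50],[0,0,-100,0,50],[0,0,-100,0,50]]'; python3 -c "
from h import *
go((620,-9,116,90))"
```

```text
t: 22.58
eef_pos: [452.8, -181.0, 29.9]
tcp_rot: [3.141, 0.0, 1.589]
ft_force: [-0.8, 1.1, 9.7]
opening: 0.611
grip_force: 30.0
t: 23.08
eef_pos: [452.6, -181.0, 129.6]
tcp_rot: [3.14, 0.001, 1.589]
ft_force: [-0.1, -0.2, -3.7]
opening: 0.616
grip_force: 30.0
t23.1 [ 452.6 -181.   129.6] yaw91.0 F [-0.1 -0.2 -3.7] open 58.6 grip 30.0
(620, -9, 116, 90) -> [168.9 170.5  13.6   1. ]
```

```bash
python3 -m crank '[[168,170,0,1,50],[168,170,0,1,50],[168,170,0,1,50],[168,170,0,1,50],[168,170,0,1,50],[168,170,0,1,50],[168,170,6,1,50],[168,170,12,1,50],[168,170,12,1,50],[168,170,12,1,50]]';  python3 -c "
from h import *
go((620.3,-9.7,116,90))"
```

```text
t: 23.92
eef_pos: [618.2, -10.6, 115.5]
tcp_rot: [-3.138, -0.0, 1.571]
ft_force: [0.5, -0.2, -2.5]
opening: 0.615
grip_force: 30.0
t23.9 [618.2 -10.6 115.5] yaw90.0 F [ 0.5 -0.2 -2.5] open 58.5 grip 30.0
(620.3, -9.7, 116, 90) -> [ 0.9  2.1 -0.5 -0. ]
```

```bash
python3 -m crank '[[0.7,1.5,0,0,50],[0.7,1.5,0,0,50],[0.7,1.5,3,0,50],[0.7,1.5,5,0,50],[0.7,1.5,7,0,50],[0.7,1.5,9,0,50],[0.7,1.5,11,0,50],[0.7,1.5,13,0,50],[0.7,1.5,15,0,50],[0.7,1.5,15,0,50]]'; python3 -c "
from h import *
go((620.3,-9.7,56,90)); print(env.state()['moment']*100)"
```

```text
t: 24.75
eef_pos: [620.6, -9.2, 101.6]
tcp_rot: [-3.14, -0.0, 1.572]
ft_force: [-2.9, -1.4, -4.1]
opening: 0.619
grip_force: 30.0
t24.8 [620.6  -9.2 101.6] yaw90.0 F [-2.9 -1.4 -4.1] open 58.8 grip 30.0
(620.3, -9.7, 56, 90) -> [-0.5 -0.3 45.6  0. ]
[-38.6  54.6   5.9]
```

Small lateral forces: it is on the shaft. I'll ease towards -x and -y, then go on down.

```bash
python3 -m crank '[[-0.6,-1,0,0,50],[-0.6,-1,5,0,50],[-0.6,-1,10,0,50],[-0.6,-1,15,0,50],[-0.6,-1,20,0,50],[-0.6,-1,26,0,50],[-0.6,-1,32,0,50],[-0.6,-1,38,0,50],[-0.6,-1,44,0,50],[-0.6,-1,44,0,50]]'
```

```text
t: 25.58
eef_pos: [619.5, -9.7, 56.7]
tcp_rot: [-3.14, -0.0, 1.571]
ft_force: [0.3, -0.0, -3.2]
opening: 0.614
grip_force: 30.0
```

```bash
python3 -m crank '[[0,0,1,0,50],[0,0,2,0,50],[0,0,2,0,50]]'
```

```text
t: 25.83
eef_pos: [620.1, -9.7, 56.2]
tcp_rot: [3.141, -0.0, 1.571]
ft_force: [-0.1, 1.1, -2.9]
opening: 0.617
grip_force: 30.0
```

```bash
python3 -m crank '[[0,0,0,0,85],[0,0,0,0,85],[0,0,0,0,85],[0,0,0,0,85],[0,0,-40,0,90],[0,0,-80,0,90],[0,0,-120,0,90],[0,0,-160,0,90],[0,0,-160,0,90],[0,0,-160,0,90]]'; python3 - <<'E'
from h import *
T=cam("top");S=cam("scene")
h=at(T,(477.1,289.6),80); e=at(T,(415+222/4,245+498/4),61); r=at(T,(415+233/4,245+229/4),61)
print("head",h,"end",e,"root",r,"yaw",np.degrees(np.arctan2(*(h-e)[::-1])),np.degrees(np.arctan2(*(r-e)[::-1])),np.linalg.norm(h-e))
m=[at(T,(415+x/4,245+y/4),4) for x,y in((66,55),(318,97),(285,355),(30,315))];print("mat",np.mean(m,0))
go((h[0],h[1],200,0))
A=cv2.resize(S["img"][150:290,130:400],None,fx=2.9,fy=2.9,interpolation=cv2.INTER_CUBIC);cv2.imwrite("pics/s5.png",A)
E
```

```text
t: 26.67
eef_pos: [620.6, -9.8, 218.6]
tcp_rot: [3.137, 0.001, 1.572]
ft_force: [-0.9, -0.4, -1.4]
opening: 0.948
grip_force: 0.0
head [ 499.9 -400.7] end [ 304.9 -384.2] root [ 469.7 -395.6] yaw -4.83449546053294 -3.9399045926069527 195.6370776778117
mat [ 487.3 -375.2]
t26.8 [619.5  -9.7 215.4] yaw90.0 F [-0.3 -0.7 -0.6] open 90.2 grip 0.0
(np.float64(499.8800553282971), np.float64(-400.70008265803506), 200, 0) -> [-390.9 -119.9   15.4   90. ]
```

View pics/s5.png

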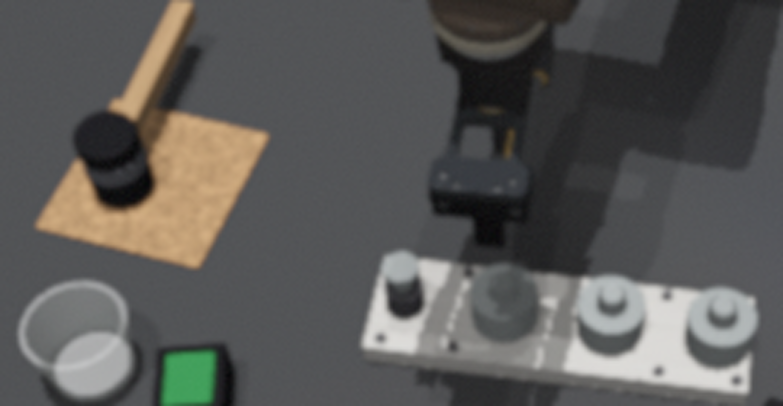

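All three rollers are on. The mallet head is at about (499.7,-398.5), yaw -4.3°. Next I go above it and turn the tool.

```bash
python3 -m crank '[[-389,-120,0,94.3,92],[-389,-120,0,94.3,92],[-389,-120,0,94.3,92],[-389,-120,0,94.3,92],[-389,-120,0,94.3,92],[-389,-120,0,94.3,92],[-389,-120,0,94.3,92],[-389,-120,0,94.3,92],[-389,-120,0,94.3,92],[-389,-120,0,94.3,92]]'; python3 -c "
from h import *
go((499.7,-398.5,120,-4.3))"
```

```text
t: 27.6
eef_pos: [498.5, -401.3, 213.9]
tcp_rot: [-3.139, 0.002, 0.314]
ft_force: [0.9, -0.4, -0.4]
opening: 0.966
grip_force: 0.0
t27.6 [ 498.5 -401.3  213.9] yaw18.0 F [ 0.9 -0.4 -0.4] open 91.9 grip 0.0
(499.7, -398.5, 120, -4.3) -> [ 2.  -2.3 93.9 22.3]
```

```bash
python3 -m crank '[[2,-1,0,22.3,92],[2,-1,0,22.3,92],[2,-1,0,22.3,92],[2,-1,0,22.3,92],[2,-1,20,22.3,92],[2,-1,50,22.3,92],[2,-1,80,22.3,92],[2,-1,80,22.3,92],[2,-1,80,22.3,92]]'; python3 -c "
from h import *
go((499.7,-398.5,63,-4.3))
T=cam('top');print(px(T,(499.7,-398.5,80)))
S=cam('scene');crop(S,(170,195),110,80,5,'pics/m1.png')"
```

```text
t: 28.35
eef_pos: [501.4, -396.6, 134.5]
tcp_rot: [-3.139, 0.003, -0.065]
ft_force: [0.7, -0.2, 0.4]
opening: 0.966
grip_force: 0.0
t28.4 [ 501.4 -396.6  134.5] yaw-3.7 F [ 0.7 -0.2  0.4] open 91.9 grip 0.0
(499.7, -398.5, 63, -4.3) -> [-1.6  2.  71.5  0.6]
[476.2 289.7]
pics/m1.png origin 115 155 scale 5
```

View pics/m1.png

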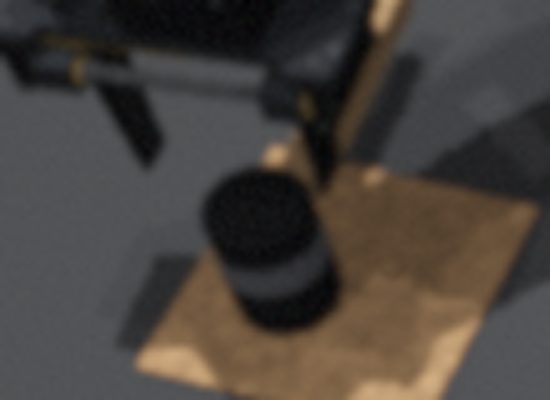

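The fingers straddle the head, so I descend and grip.

```bash
python3 -m crank '[[-1.5,2,30,0.5,94],[-1.5,2,55,0.5,94],[-1.5,2,72,0.5,94],[-1.5,2,72,0.5,94],[-1.5,2,72,0.5,94]]'; python3 -m crank '[[0,0,0,0,50],[0,0,0,0,50],[0,0,0,0,50],[0,0,0,0,50],[0,0,0,0,50],[0,0,0,0,50],[0,0,0,0,50],[0,0,0,0,50]]'; python3 -m crank '[[0,0,-5,0,50],[0,0,-20,0,50],[0,0,-20,0,50],[0,0,-20,0,50]]'; python3 -c "
from h import *
go((617,-99,150,-4.3))"
```

```text
t: 28.87
eef_pos: [500.6, -399.5, 65.3]
tcp_rot: [3.141, -0.001, -0.076]
ft_force: [-0.5, -0.7, 1.2]
opening: 0.987
grip_force: 0.0
t: 29.53
eef_pos: [500.4, -399.3, 64.5]
tcp_rot: [3.141, -0.001, -0.076]
ft_force: [-0.2, -1.2, 4.1]
opening: 0.63
grip_force: 30.0
t: 29.87
eef_pos: [500.3, -399.1, 84.2]
tcp_rot: [3.141, -0.0, -0.076]
ft_force: [-0.3, 0.2, -4.8]
opening: 0.626
grip_force: 30.0
t29.9 [ 500.3 -399.1   84.2] yaw-4.4 F [-0.3  0.2 -4.8] open 59.5 grip 30.0
(617, -99, 150, -4.3) -> [  93.5 -308.1  -65.8   -0.1]
```

```bash
python3 -m crank '[[0,0,-40,0,50],[0,0,-80,0,50],[0,0,-95,0,50],[30,-100,-95,0,50],[60,-200,-95,0,50],[93,-307,-95,0,50],[93,-307,-95,0,50],[93,-307,-95,0,50],[93,-307,-95,0,50],[93,-307,-95,0,50]]'; python3 -m crank '[[0,0,0,0,50],[0,0,0,0,50],[0,0,0,0,50]]'; python3 -c "
from h import *
go((617,-99,150,-4.3))
S=cam('scene');crop(S,(265,225),120,90,5,'pics/m2.png')"
```

```text
t: 30.7
eef_pos: [605.8, -125.2, 178.2]
tcp_rot: [-3.141, 0.001, -0.077]
ft_force: [0.2, -0.6, -3.2]
opening: 0.629
grip_force: 30.0
t: 30.95
eef_pos: [605.5, -127.2, 178.3]
tcp_rot: [-3.141, 0.001, -0.076]
ft_force: [0.4, -0.3, -5.0]
opening: 0.627
grip_force: 30.0
t30.9 [ 605.5 -127.2  178.3] yaw-4.3 F [ 0.4 -0.3 -5. ] open 59.7 grip 30.0
(617, -99, 150, -4.3) -> [  9.3 -29.   28.3  -0. ]
pics/m2.png origin 205 180 scale 5
```

View pics/m2.png

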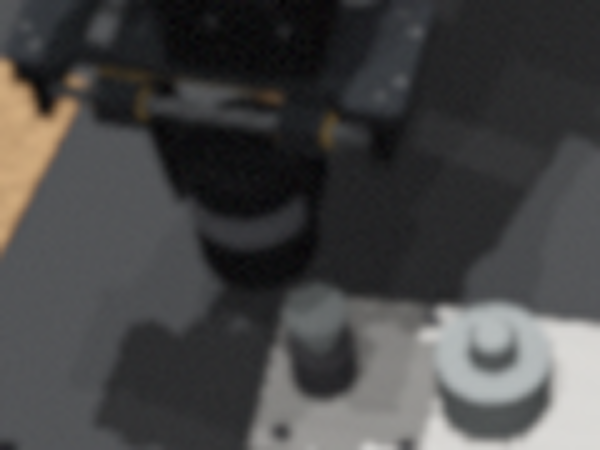

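The mallet hangs level just short of the pin, so I centre it and push down slowly.

```bash
python3 -m crank '[[9,-29,0,0,50],[9,-29,0,0,50],[9,-29,0,0,50],[9,-29,10,0,50],[9,-29,20,0,50],[9,-29,25,0,50],[9,-29,25,0,50],[9,-29,25,0,50]]'; python3 -m crank '[[0,0,3,0,50],[0,0,6,0,50],[0,0,9,0,50],[0,0,12,0,50],[0,0,15,0,50],[0,0,18,0,50],[0,0,18,0,50]]'
```

```text
t: 31.67
eef_pos: [616.7, -99.4, 153.4]
tcp_rot: [-3.141, 0.001, -0.077]
ft_force: [-0.1, -0.5, -4.4]
opening: 0.628
grip_force: 30.0
t: 32.25
eef_pos: [617.0, -99.0, 135.8]
tcp_rot: [-3.142, -0.0, -0.076]
ft_force: [0.2, -0.3, -3.8]
opening: 0.626
grip_force: 30.0
```

```bash
python3 -m crank '[[0,0,1,0,50],[0,0,2,0,50],[0,0,3,0,50],[0,0,4,0,50]]'; python3 -m crank '[[0,0,1,0,50],[0,0,2,0,50],[0,0,2,0,50]]'
```

```text
t: 32.58
eef_pos: [617.1, -99.0, 132.3]
tcp_rot: [-3.142, -0.0, -0.076]
ft_force: [-0.6, 0.4, 1.8]
opening: 0.626
grip_force: 30.0
t: 32.83
eef_pos: [617.1, -99.0, 130.4]
tcp_rot: [-3.142, -0.0, -0.076]
ft_force: [-1.5, 0.0, 4.7]
opening: 0.627
grip_force: 30.0
```

```bash
python3 -m crank '[[0,0,0.5,0,50],[0,0,1,0,50],[0,0,1,0,50]]'; python3 -m crank '[[0,0,0.5,0,50],[0,0,1,0,50],[0,0,1,0,50]]'
```

```text
t: 33.08
eef_pos: [617.2, -99.0, 130.3]
tcp_rot: [3.141, -0.001, -0.076]
ft_force: [-3.5, 0.7, 13.6]
opening: 0.625
grip_force: 30.0
t: 33.33
eef_pos: [617.3, -99.0, 130.3]
tcp_rot: [3.141, -0.002, -0.076]
ft_force: [-5.3, 1.3, 21.5]
opening: 0.625
grip_force: 30.0
```

The pin is at its hard stop: z stays at 130.3 while the force rises, and the predicted home height was 130.5. Lift off and carry the mallet back.

```bash
python3 -m crank '[[0,0,0.6,0,50],[0,0,0.6,0,50],[0,0,-10,0,50],[0,0,-40,0,50],[0,0,-50,0,50],[0,0,-50,0,50]]'; python3 - <<'E'
from h import *
go((500.4,-399.3,180,-4.4),(500.4,-399.3,64.5,-4.4))
E
```

```text
t: 33.83
eef_pos: [618.0, -99.3, 180.3]
tcp_rot: [3.141, -0.004, -0.076]
ft_force: [0.0, 0.5, -3.6]
opening: 0.622
grip_force: 30.0
t33.8 [618.  -99.3 180.3] yaw-4.4 F [ 0.   0.5 -3.6] open 59.1 grip 30.0
(500.4, -399.3, 180, -4.4) -> [-94.3 308.1   0.3   0. ]
(500.4, -399.3, 64.5, -4.4) -> [-94.3 308.1 115.8   0. ]
```

```bash
python3 -m crank '[[-103,298,0,0,50],[-103,298,0,0,50],[-103,298,0,0,50],[-103,298,0,0,50],[-103,298,0,0,50],[-103,298,0,0,50],[-103,298,0,0,50],[-103,298,0,0,50],[-103,298,0,0,50],[-103,298,0,0,50]]'; python3 - <<'E'
from h import *
go((492,-388,64.5,-4.4))
E
```

```text
t: 34.67
eef_pos: [490.5, -389.2, 176.3]
tcp_rot: [-3.14, 0.001, -0.079]
ft_force: [-0.1, 0.7, -4.3]
opening: 0.625
grip_force: 30.0
t34.7 [ 490.5 -389.2  176.3] yaw-4.5 F [-0.1  0.7 -4.3] open 59.4 grip 30.0
(492, -388, 64.5, -4.4) -> [  1.5  -1.3 111.8  -0.1]
```

```bash
python3 -m crank '[[0,0,40,0,50],[0,0,75,0,50],[0,0,95,0,50],[0,0,103,0,50],[0,0,106,0,50],[0,0,109,0,50],[0,0,110,0,50],[0,0,110,0,50]]'; python3 -c "
from h import *
go((492,-388,64.5,-4.4))"
```

```text
t: 35.33
eef_pos: [492.1, -388.4, 69.1]
tcp_rot: [3.141, -0.001, -0.076]
ft_force: [-0.6, 0.9, -3.9]
opening: 0.63
grip_force: 30.0
t35.3 [ 492.1 -388.4   69.1] yaw-4.4 F [-0.6  0.9 -3.9] open 59.9 grip 30.0
(492, -388, 64.5, -4.4) -> [-0.1 -0.4  4.6  0. ]
```

```bash
python3 -m crank '[[0,0,2,0,50],[0,0,3,0,50],[0,0,4,0,50],[0,0,4.7,0,50],[0,0,4.7,0,50]]'; python3 -m crank '[[0,0,0,0,94],[0,0,0,0,94],[0,0,0,0,94],[0,0,0,0,94],[0,0,0,0,94],[0,0,-20,0,94],[0,0,-60,0,94],[0,0,-100,0,94],[0,0,-140,0,94],[0,0,-140,0,94]]'; python3 -m crank '[[-60,0,0,0,94],[-120,0,-10,0,94],[-120,0,-20,0,94],[-120,0,-20,0,94],[-120,0,-20,0,94]]'; python3 - <<'E'
from h import *
go()
S=cam("scene");T=cam("top")
cv2.imwrite("pics/fin.png",np.vstack([S["img"][120:310,120:500],T["img"][200:380,120:500]]))
E
```

```text
t: 35.75
eef_pos: [491.7, -388.4, 64.4]
tcp_rot: [3.141, -0.001, -0.077]
ft_force: [-1.9, 2.3, 5.6]
opening: 0.623
grip_force: 30.0
t: 36.58
eef_pos: [493.4, -390.0, 211.2]
tcp_rot: [3.134, -0.009, -0.076]
ft_force: [-0.5, 0.3, 0.4]
opening: 0.985
grip_force: 0.0
t: 37.0
eef_pos: [370.9, -379.5, 224.3]
tcp_rot: [3.14, -0.001, -0.078]
ft_force: [0.5, -0.7, -1.5]
opening: 0.988
grip_force: 0.0
t37.0 [ 370.9 -379.5  224.3] yaw-4.5 F [ 0.5 -0.7 -1.5] open 93.9 grip 0.0
```

View pics/fin.png

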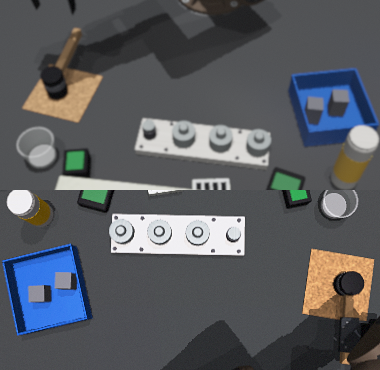

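The picture shows both covers in the bin, three rollers seated alike, the pin lowered and the mallet upright on its mat.

```bash
python3 -c "
from cell import env
print(env.job_done())"
```

```text
the job is handed in; nothing more can be done
None
```

The job is handed in at about 37 s of robot time: both covers are in the bin, all three rollers are seated on their shafts, the lock pin was pushed to its hard stop with the mallet, and the mallet is back upright on its mat.

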